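Square a chip to the rail and slide it into the corner pocket

ROBOT

A 6-joint arm with a two-finger parallel gripper is mounted at the origin on the work surface. World frame = base frame: x ahead of the robot, y to its left, z up, the work surface at z = 0. Lengths are in m, angles in degrees, forces in N, time in s.
With the tool pointing down it reaches from about 0.25 to 0.725 m from the base axis. Payload 9.7 kg.
Tool frame: the origin (TCP) lies on the centre line of the jaws, within the pads' length; the fingertips stand 22 mm ahead of it and the grasp point (between the pads) lies 3 mm ahead of it; z points along the fingers, y is the direction in which the jaws open and shut (so a half turn about z gives the same grasp; the last joint's range is limited). The gripper opens to 85 mm and grips with 20 to 120 N. Pads are 22 mm wide; open, the fingers measure 114 mm over their backs; the gripper's body (76 mm by 85 mm) begins 54 mm behind the grasp point. The pads swing forward as they close: fully open they stand 13 mm farther back than shut.
Start: joints at [63.656, 4.979, 10.078, 95.1, 0, 90], TCP at [0.244, 0.493, 0.253] pointing down, gripper open.
Joint ranges: [-179.16, 179.16], [-48.56, 103.87], [-65.8, 70.77], [-126.05, 130.52], [-82.76, 87.17], [-180, 180]. Speed limits (degrees/s): [127.2, 127.2, 147.25, 180, 180, 180].

INTERFACE

Orientations are given as [roll, pitch, yaw] about the fixed x, y, z axes, in that order (R = Rz(yaw) Ry(pitch) Rx(roll)).
In Python, from workcell import get_obs, camera, camera_params, job_done gives the robot as it stands.
- The arm moves only by the tool servo_tool, never from a script. Its argument "steps" is a list of rows, each an object of numbers: "x", "y", "z": the shift along the world's x, y, z in mm; "yaw": the turn about the world's z in degrees. A call has 1 to 12 rows; each row is the pose to reach, as a shift and turn from the pose measured when the call began; what a row does not reach only later rows make up. A row lasts 1/8 s, in which the tool goes at most 62.5 mm and 10.7 degrees, less where a joint would pass 70% of its speed; a pose out of reach is approached as far as the arm can. A call with a gripper value outside its range is refused whole. "grip" is the finger opening in mm, from 0 to 85.4, set as the call begins (left out, the last holds). The fingers move at their own pace and stop on an object; "grip_force" is the grip in N (left out, the last holds). Time passes only in rows, so rows that repeat a pose let the fingers close. It gives the time, the measured TCP pose, the force and the opening at its end, in the units of the state.
- get_obs(): the state, without advancing time (a new reading comes with each control period).
- camera(name): name is "scene" or "top" or "wrist"; returns (picture, depth): 480x640x3 uint8, red, green, blue; 480x640 float32, m along the optical axis (not along the pixel's ray), 0 where there is no reading.
- camera_params(name): a dict with "intrinsics" (3x3 intrinsics, pixels), "rvec" (rotation vector, rad) and "tvec" (3), from world to camera coordinates, as OpenCV has them; the wrist camera has in their place "hand_eye" (4x4, takes a point from camera to tool coordinates, whose origin is the TCP and whose axes are the flange's). Camera axes: x right, y down, z forward; pixel columns grow to the right and rows downward; lengths in m; the calibration is good to about 2 mm. A picture is of the moment at which its call begins: read the wrist's pose just before it. camera_params takes no time and is no camera call.
- job_done(): hands the job in, once; it reports no verdict.
The state is a dict: "time": time; "q": joint angles; "qd": joint speeds; "joint_efforts": joint torques, N m; "ee_pos": TCP position; "tcp_rot": TCP orientation; "wrist_force": force on the tool from outside, world axes, zero at the start; "torque": the same for the moment, N m; "opening": finger opening in m.
Only numpy, scipy, OpenCV 4.12 (cv2) and the standard library are available. Lean on these libraries where they do the work, as an engineer would, in place of code of your own. Each camera call takes 0.05 s, during which the arm holds its last target.

TASK

Load the chip for inspection: with the fingertips, push the pale ceramic chip across the black holder plate until its long side lies flush against the steel rail, well short of the pocket. Then, keeping it against the rail, slide it along into the corner pocket until it is fully home against both the rail and the end stop, and move clear. Do not pick it up or tip it, never touch its glass lid, and leave the eyepiece, objective, dust cap and tweezers where they are.

Things in the scene. Friction and masses are not known exactly. Their poses are not given: they have to be found in the camera images.
- holder: Black specimen holder plate fixed to the bench, 170 (x) x 300 (y) x 12 mm high. Origin: centre of its underside, on the bench. Its x axis points away from the robot, across the plate to the steel rail; its y axis runs along the rail towards the corner pocket; its yaw varies up to 0.4 rad. Plate and rail are smooth (friction about 0.3, lower than that of fingertips on the chip).
- rail (a point): Point at the middle of the rail's inner (working) face, at its foot: holder frame x = +60, y = 0, z = 12 mm. The ground steel rail is 16 mm wide, 14 mm high above the plate and runs from y = -143 to +143 mm; its inner face looks to -x. Axes as the holder's.
- end_stop (a point): The inner corner of the pocket, where rail and end stop meet: holder frame x = +60, y = +115, z = 12 mm. The steel end stop is 14 mm high, 16 mm thick, and spans x = +14 to +60 mm; its inner face looks to -y. Axes as the holder's.
- lip (a point): Front end of the lip's inner face: holder frame x = +21.5, y = +104, z = 12 mm. The steel lip, 10 mm high and 8 mm thick, faces the rail and runs from here to the end stop; before it a bevel flares out to y = +99 mm. Rail, end stop and lip make the pocket, 38.5 mm wide, open to -y; the seated chip stands about 35 mm out of it. Axes as the holder's.
- seat (a point): Where the centre of the chip is when it is fully home in the pocket (touching rail and end stop): holder frame x = +42, y = +90 mm, 16 mm above the bench. Axes as the holder's.
- chip_center (a point): Centre (half-way up) of the loose ceramic chip package, 36 (x) x 50 (y) x 8 mm, about 55 g, pale ivory with gold lands along its two long sides, lying flat on the plate, its top 20 mm above the bench. Its y axis is its long side, which goes along the rail; at the start it is turned at most 35 degrees from that and lies 40 to 80 mm clear of its place against the rail and 135 to 195 mm before its seat. The two ends are alike.
- chip_lid: The delicate dark glass lid with gold rim, 22 (x) x 34 (y) x 1 mm, in the middle of the chip's top. Origin: centre of its underside, 8 mm above the plate. Must not be touched.
- eyepiece: Loose black microscope eyepiece standing on the bench near the plate, 32 mm across, 48 mm high. Origin: centre of its underside. Leave it alone.
- objective: Loose steel and black objective with a blue ring standing on the bench near the plate, 27 mm across, 42 mm high. Origin: centre of its underside. Leave it alone.
- dustcap: Loose grey dust cap lying on the bench near the plate, 38 mm across, 20 mm high. Origin: centre of its underside. Leave it alone.
- tweezers: Loose steel tweezers lying on the bench on the robot's side of the plate, 125 mm long (along their x axis), 12 mm wide, 8 mm high. Origin: about the middle of their underside. Leave them alone.
Things that resemble listed ones, but are neither listed nor needed, are in the scene too. What is meant by the part that bears chip_center is not green, pink or purple, and is the smaller of those in its own colour.

How it is judged (in metres and radians):
On the way, in this order (a step that is already met when the one before it is completed fails the run):
1. the chip lies flush against the rail, well short of the pocket (x of chip_center in the frame of seat above -0.003 m and angle between the y axis of chip_center and the y axis of seat, either way round below 0.08 rad and y of chip_center in the frame of seat below -0.08 m and z of chip_center in the frame of seat between -0.002 and 0.002 m), for 0.1 s.
2. the chip is fully home in the corner pocket (x of chip_center in the frame of seat between -0.002 and 0.002 m and y of chip_center in the frame of seat between -0.002 and 0.002 m and angle between the y axis of chip_center and the y axis of seat, either way round below 0.06 rad and z of chip_center in the frame of seat between -0.002 and 0.002 m), for 0.1 s.
At the end, for the whole second after the job is handed in: The chip lies flat and at rest in the corner pocket, its centre within 2 mm of the seat both across and along the rail (touching or all but touching rail and end stop), its long side parallel to the rail within 0.06 rad, and nothing touches it but the holder (all of step 2 and linear speed of chip below 0.01 m/s and angle between chip_center's own z axis and vertical below 0.05 rad).
It fails at once if the chip is lifted off the plate (its centre more than 4 mm too high) (z of chip_center in the frame of seat above 0.004 m).
It fails at once if the chip is tipped by more than 0.15 rad (angle between chip_center's own z axis and vertical above 0.15 rad).
It fails at once if the glass lid is touched (contact force between the fingers and chip_lid above 0.3 N).
It fails at once if the chip comes off the rail (more than 6 mm) within the last 75 mm before its seat (y of chip_center in the frame of seat above -0.075 m and x of chip_center in the frame of seat below -0.006 m).
It fails at once if the eyepiece, objective, dust cap or tweezers are shifted by more than 10 mm (distance of any of eyepiece, objective, dustcap, tweezers from where it was at the start of the episode above 0.01 m).
It also fails if it takes over 54 s, if anything falls off the work surface, if the arm or the gripper's body presses on something with over 40 N, if the wrist force passes 120 N, or if a joint passes its speed limit or range.

## Working session

There is one attempt and no reset: what is moved stays moved. The work goes in short steps, Python scripts to look and compute and a tool call to move; the robot and the scene stay as the last step left them, time stands still between calls to the robot, and variables do not carry over. Pictures are saved under pics/ and viewed, and the job is handed in when it is done.

Besides the shell and the picture viewer there is one more tool, called after ">>>" by a JSON object that holds its "fn" and its "kwargs". servo_tool: Moves the arm, as the interface text tells. Its arguments: {"type":"object","properties":{"steps":{"type":"array"},"grip":{"type":"number"},"grip_force":{"type":"number"}},"required":["steps"]}

```bash
mkdir -p pics; ls; python3 - <<'E'
from workcell import *
import cv2,numpy as np
o=get_obs();print(o['time'],o['ee_pos'],o['tcp_rot'],o['opening'])
for n in ['scene','top']:
    p,d=camera(n);cv2.imwrite(f'pics/{n}0.png',p[:,:,::-1]);np.savez(f'{n}0.npz',p=p,d=d)
    c=camera_params(n);print(n,c)
print(camera_params('wrist'))
E
```

```text
pics
0.0 [0.2439868  0.49268402 0.25256273] [-1.79920941e+02  4.56082770e-04  1.53654965e+02] 0.08481753837319604
scene {'intrinsics': array([[560.80647498,   0.        , 324.58400497],
       [  0.        , 560.80647498, 244.0852673 ],
       [  0.        ,   0.        ,   1.        ]]), 'rvec': array([ 2.12005314,  1.59081808, -0.4571338 ]), 'tvec': array([-0.14588672, -0.42392409,  1.1762265 ])}
top {'intrinsics': array([[445.71810555,   0.        , 317.92549989],
       [  0.        , 445.71810555, 247.26049268],
       [  0.        ,   0.        ,   1.        ]]), 'rvec': array([ 2.16545922, -2.18934981,  0.08658037]), 'tvec': array([-0.00993969,  0.58954997,  0.8527434 ])}
{'intrinsics': array([[351.48455444,   0.        , 327.98646681],
       [  0.        , 351.48455444, 245.1168146 ],
       [  0.        ,   0.        ,   1.        ]]), 'hand_eye': array([[ 4.68229549e-04, -9.48743444e-01, -3.16046923e-01,
         8.10797162e-02],
       [ 9.99999858e-01,  5.24814075e-04, -9.39241254e-05,
        -9.09015241e-04],
       [ 2.54975772e-04, -3.16046834e-01,  9.48743555e-01,
        -1.21102255e-01],
       [ 0.00000000e+00,  0.00000000e+00,  0.00000000e+00,
         1.00000000e+00]])}
```

View pics/scene0.png

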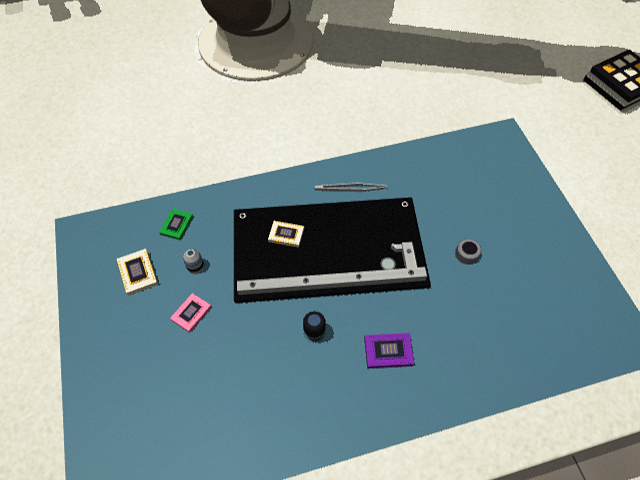

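View pics/top0.png

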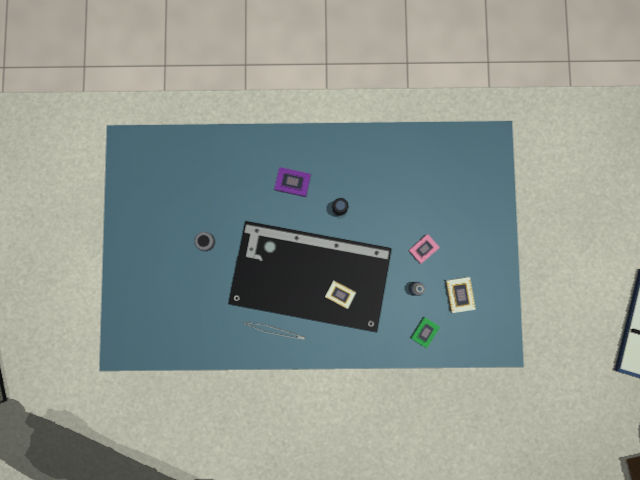

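The candidates are ivory chips at top (341,295), on the plate, and top (461,295), off the plate and clearly larger. The green, pink and purple ones are excluded by colour. The smaller ivory one, on the plate at (341,295), fits. I'll confirm it in an enlarged crop and measure.

```bash
cat > h.py <<'E'
from workcell import *
import cv2,numpy as np
from scipy.spatial.transform import Rotation as Ro
def extr(name,obs=None):
    c=camera_params(name);K=c['intrinsics']
    if name=='wrist':
        T=np.eye(4);T[:3,:3]=Ro.from_euler('xyz',obs['tcp_rot'],degrees=True).as_matrix();T[:3,3]=obs['ee_pos']
        T=T@c['hand_eye'];return K,T[:3,:3],T[:3,3]
    R=cv2.Rodrigues(c['rvec'])[0];return K,R.T,-R.T@c['tvec']
def ray(uv,z,E):
    K,R,t=E;uv=np.atleast_2d(uv).astype(float)
    d=np.c_[uv,np.ones(len(uv))]@np.linalg.inv(K).T@R.T
    return (t+d*((z-t[2])/d[:,2])[:,None])[:,:2]
def proj(P,E):
    K,R,t=E;c=(np.atleast_2d(P)-t)@R;p=c@K.T;return p[:,:2]/p[:,2:]
def ivory(p):
    h=cv2.cvtColor(p,cv2.COLOR_RGB2HSV);return ((h[...,0]>12)&(h[...,0]<36)&(h[...,1]>40)&(h[...,2]>120)).astype(np.uint8)
def rect_world(cnt,z,E):
    w=ray(cnt.reshape(-1,2)+0.0,z,E)*1000
    return cv2.minAreaRect(w.astype(np.float32))
E
python3 - <<'E'
from h import *
d=np.load('top0.npz');p=d['p'];s=np.load('scene0.npz')['p']
a=cv2.resize(p[210:345,220:480],None,fx=3,fy=3,interpolation=cv2.INTER_CUBIC);cv2.imwrite('pics/c1.png',a[:,:,::-1])
a=cv2.resize(s[180:310,220:440],None,fx=3.5,fy=3.5,interpolation=cv2.INTER_CUBIC);cv2.imwrite('pics/c2.png',a[:,:,::-1])
for n,q in(('top',p),('scene',s)):
    E=extr(n);m=ivory(q)
    cs,_=cv2.findContours(m,0,2)
    for c in cs:
        if cv2.contourArea(c)>60:
            r=rect_world(c,.02,E)
            x,y,w,h=cv2.boundingRect(c)
            if y<400 and max(r[1])<120:print(n,(x,y,w,h),np.round(r[0],1),np.round(r[1],1),r[2])
    pl=((q.max(2)<35)).astype(np.uint8);cs,_=cv2.findContours(pl,0,2)
    for c in sorted(cs,key=cv2.contourArea)[-3:]:
        r=rect_world(c,.012,E);print(n,'plate',cv2.boundingRect(c),r)
E
```

```text
top (330, 282, 25, 22) [498.9 -61.5] [42.  29.7] 62.84182357788086
top (452, 280, 19, 28) [ 495.9 -298.6] [48.6 37.9] 7.480751037597656
top plate (245, 222, 44, 9) ((634.7031860351562, 86.23468017578125), (87.9005355834961, 3.7258808612823486), 79.37648010253906)
top plate (0, 370, 7, 33) ((326.1304931640625, 600.9400634765625), (61.16940689086914, 11.68887710571289), 2.7687933444976807)
top plate (229, 231, 69, 78) ((542.1495971679688, 93.56782531738281), (111.72038269042969, 145.51693725585938), 78.19941711425781)
scene (117, 260, 11, 30) [ 501.1 -315.9] [55.7  4.9] 7.660313129425049
scene (123, 255, 27, 30) [ 497.9 -294.6] [47.2 30.6] 7.37359094619751
scene (144, 250, 12, 30) [ 495.3 -273.9] [56.3  5.2] 7.400600433349609
scene (273, 221, 31, 25) [496.8 -55.8] [45.8 38.5] 61.76201248168945
scene (625, 81, 13, 10) [350.9 664.4] [18.8 20.6] 14.45187759399414
scene (268, 54, 37, 19) [105.9  41.3] [30.  82.4] 21.03473663330078
scene (216, 25, 17, 32) [  3.1 -69.9] [105.   22.1] 1.7663743495941162
scene plate (591, 50, 49, 52) ((315.60345458984375, 685.760986328125), (106.93557739257812, 117.6882553100586), 14.436220169067383)
scene plate (202, 0, 89, 36) ((-71.01089477539062, -6.46295166015625), (194.3522491455078, 119.3240966796875), 74.02529907226562)
scene plate (234, 198, 197, 105) ((536.1372680664062, 1.0187835693359375), (298.4971618652344, 172.4810028076172), 78.87181091308594)
```

View pics/c1.png

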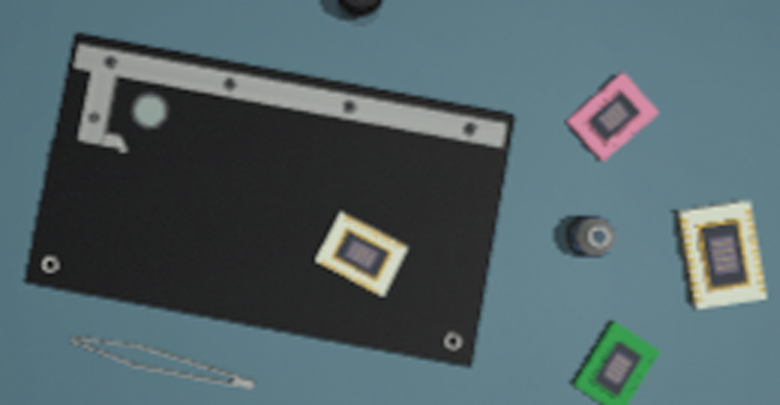

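View pics/c2.png

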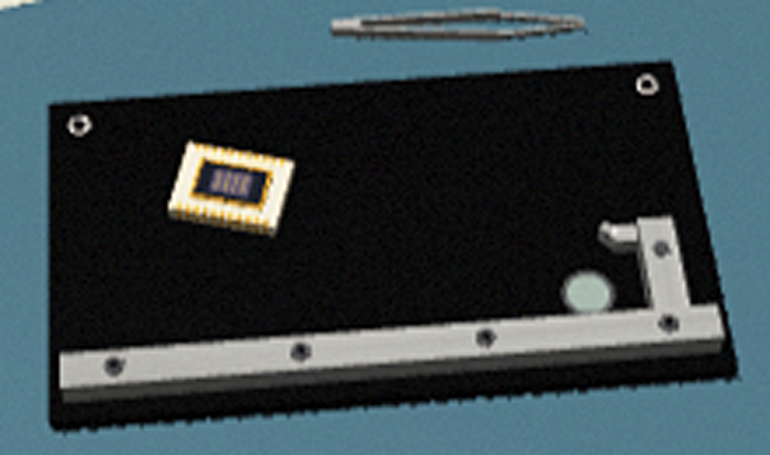

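The crops confirm it: the smaller ivory chip with gold lands sits on the plate at top (341,295). The rail is at the far side with its pocket at upper left (top ~(255,240)), and the bigger ivory chip lies off the plate. Next I move the wrist camera over the plate for a finer measurement.

>>> {"fn": "servo_tool", "kwargs": {"steps": [{"x":32,"y":-50,"yaw":2},{"x":64,"y":-100,"yaw":4},{"x":96,"y":-150,"yaw":6},{"x":128,"y":-200,"yaw":8},{"x":160,"y":-250,"yaw":10},{"x":192,"y":-300,"yaw":12},{"x":224,"y":-350,"yaw":14},{"x":256,"y":-400,"yaw":15},{"x":288,"y":-450,"yaw":15},{"x":316,"y":-493,"yaw":15},{"x":316,"y":-493,"yaw":15},{"x":316,"y":-493,"yaw":15}]}}

```text
schema error: expected keys x, y, z, yaw
```

```bash
python3 - <<'E'
from h import *
o=get_obs();print(o['time'],o['q'].round(2) if hasattr(o['q'],'round') else o['q'],o['ee_pos'],o['tcp_rot'],o['wrist_force'],o['qd'])
p,d=camera('wrist');cv2.imwrite('pics/w1.png',p[:,:,::-1]);np.savez('w1.npz',p=p,d=d,e=o['ee_pos'],r=o['tcp_rot'])
E
```

```text
0.1 [63.66  5.01 10.04 95.1  -0.   90.  ] [0.24399275 0.4927193  0.25263954] [-1.79929644e+02  5.25832609e-04  1.53655461e+02] [-0.26698413  0.15881267  0.39301578] [ 0.09438031 -0.07066367  0.18366641  0.02977412 -0.07473972 -0.10088222]
```

View pics/w1.png

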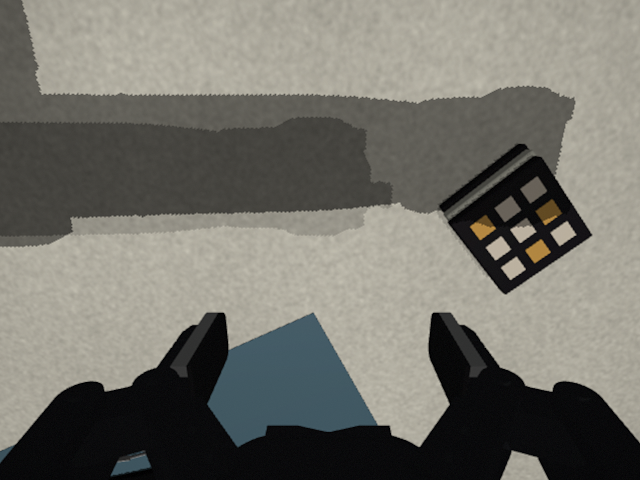

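The wrist view shows only the bench: fingertips at rows 315+, and the area above them unobstructed. The move was refused because every row must give all four keys, so I'm resending it.

>>> {"fn": "servo_tool", "kwargs": {"steps": [{"x":32,"y":-50,"z":0,"yaw":2},{"x":64,"y":-100,"z":0,"yaw":4},{"x":96,"y":-150,"z":0,"yaw":6},{"x":128,"y":-200,"z":0,"yaw":8},{"x":160,"y":-250,"z":0,"yaw":10},{"x":192,"y":-300,"z":0,"yaw":12},{"x":224,"y":-350,"z":0,"yaw":14},{"x":256,"y":-400,"z":0,"yaw":15},{"x":288,"y":-450,"z":0,"yaw":15},{"x":316,"y":-493,"z":0,"yaw":15},{"x":316,"y":-493,"z":0,"yaw":15},{"x":316,"y":-493,"z":0,"yaw":15}]}}

```text
time: 1.65
ee_pos: [0.5598, -0.0002, 0.2524]
tcp_rot: [-179.9, -0.1, 168.6]
wrist_force: [0.4, 0.7, 0.2]
opening: 0.0848
```

```bash
python3 - <<'E'
from h import *
o=get_obs();print(o['time'],o['q'],o['ee_pos'],o['tcp_rot'],o['wrist_force'],max(abs(o['qd'])))
p,d=camera('wrist');cv2.imwrite('pics/w2.png',p[:,:,::-1]);np.savez('w2.npz',p=p,d=d,e=o['ee_pos'],r=o['tcp_rot'])
E
```

```text
1.65 [ 1.11688719e-03  6.38359164e+00  1.14976772e+01  9.51781335e+01
 -4.29719913e-02  1.13765894e+01] [ 5.59770070e-01 -1.86338902e-04  2.52397313e-01] [-1.79945238e+02 -5.43130556e-02  1.68624526e+02] [0.37239485 0.73436178 0.22462181] 1.2907773656279047
```

View pics/w2.png

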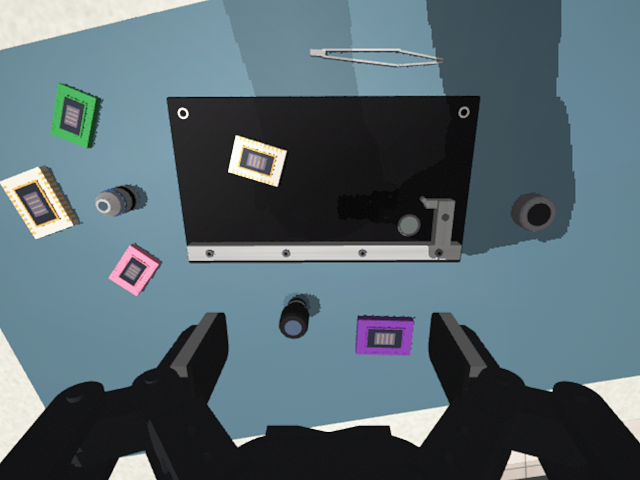

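The view shows the chip at (257,161), rail across at rows 243–260 (x 188–460), end stop at (443,225), lip at (428,202), tweezers (375,55), eyepiece (293,317). q6 is about 11°, so the rotation ranges are fine. Now for the precise measurement.

```bash
cat > meas.py <<'E'
from h import *
def line(P):
    vx,vy,x,y=cv2.fitLine(np.float32(P),cv2.DIST_HUBER,0,.01,.01).ravel();return np.array([x,y]),np.array([vx,vy])
def chip(p,E,box):
    x0,y0,x1,y1=box;m=np.zeros(p.shape[:2],np.uint8);m[y0:y1,x0:x1]=(p[y0:y1,x0:x1].astype(int).max(2)>110)
    cs,_=cv2.findContours(m,0,1);c=max(cs,key=cv2.contourArea)
    r=rect_world(c,.02,E);a=r[2] if r[1][0]>r[1][1] else r[2]+90
    return np.array(r[0]),sorted(r[1]),a
E
python3 - <<'E'
from meas import *
z=np.load('w2.npz');p=z['p'];o=dict(ee_pos=z['e'],tcp_rot=z['r']);E=extr('wrist',o)
print('chip',chip(p,E,(215,120,300,200)))
g=p.astype(int).max(2)
W=lambda P,zz:ray(P,zz,E)*1000
# near edge: going down from tweezers free columns
near=[(c,next(r for r in range(80,130) if g[r,c]<40)) for c in list(range(185,255,3))+list(range(370,420,3))]
left=[(next(c for c in range(140,215) if g[r,c]<40),r) for r in range(110,225,3)]
right=[(next(c for c in range(510,430,-1) if g[r,c]<40),r) for r in range(110,180,3)]
# rail top inner edge: strongest vertical gradient
print('col300',g[232:270,300].tolist());print('col360',g[232:270,345].tolist());print('row225',g[225,425:470].tolist())
for n,P in(('near',near),('left',left),('right',right)):
    q,v=line(W(P,.012));print(n,q.round(1),np.degrees(np.arctan2(v[1],v[0])).round(2))
a=cv2.resize(p[180:275,380:480],None,fx=6,fy=6,interpolation=cv2.INTER_NEAREST);cv2.imwrite('pics/c3.png',a[:,:,::-1])
E
```

```text
chip (array([495.86203003, -60.05965424]), [37.454193115234375, 51.16741180419922], 61.642852783203125)Traceback (most recent call last):
  File "<stdin>", line 8, in <module>
StopIteration
```

```bash
python3 - <<'E'
from meas import *
z=np.load('w2.npz');p=z['p'];o=dict(ee_pos=z['e'],tcp_rot=z['r']);E=extr('wrist',o)
g=p.astype(int).max(2)
print(g[110,150:190].tolist(), g[222,160:215].tolist())
W=lambda P,zz:ray(P,zz,E)*1000
f=lambda it,G:next((k for k in it if G(k)),None)
T=60
near=[(c,f(range(80,130),lambda r:g[r,c]<T)) for c in list(range(185,255,3))+list(range(370,420,3))]
left=[(f(range(140,215),lambda c:g[r,c]<T),r) for r in range(110,225,3)]
right=[(f(range(510,430,-1),lambda c:g[r,c]<T),r) for r in range(110,180,3)]
for n,P in(('near',near),('left',left),('right',right)):
    P=[k for k in P if None not in k]
    q,v=line(W(P,.012));print(n,len(P),q.round(1),np.degrees(np.arctan2(v[1],v[0])).round(2))
print('col300',g[232:270,310].tolist());print('col360',g[232:270,345].tolist());print('row225',g[230,425:470].tolist())
a=cv2.resize(p[180:275,380:480],None,fx=6,fy=6,interpolation=cv2.INTER_NEAREST);cv2.imwrite('pics/c3.png',a[:,:,::-1])
E
```

```text
[170, 171, 172, 170, 171, 171, 171, 171, 171, 171, 171, 171, 172, 171, 172, 172, 174, 148, 80, 39, 46, 46, 45, 46, 45, 44, 39, 50, 236, 255, 227, 104, 70, 107, 212, 255, 255, 169, 31, 40] [166, 165, 166, 166, 166, 165, 166, 167, 166, 167, 165, 166, 166, 166, 165, 167, 166, 168, 167, 167, 168, 169, 174, 126, 24, 34, 35, 34, 34, 35, 34, 35, 34, 35, 35, 34, 35, 33, 33, 33, 33, 33, 33, 34, 33, 32, 33, 34, 33, 33, 32, 32, 33, 33, 32]
near 41 [441.7 -30.3] 78.92
left 39 [ 487.1 -142.8] -11.13
right 24 [523.4 152.8] -11.32
col300 [23, 22, 23, 25, 23, 24, 21, 22, 19, 44, 75, 75, 68, 128, 200, 220, 215, 214, 213, 211, 207, 207, 211, 212, 208, 211, 215, 190, 90, 12, 107, 170, 165, 163, 164, 163, 162, 163]
col360 [21, 21, 22, 22, 22, 27, 26, 23, 21, 51, 79, 76, 68, 151, 223, 218, 214, 211, 208, 206, 203, 205, 208, 208, 207, 211, 216, 188, 87, 11, 107, 170, 164, 163, 163, 163, 162, 162]
row225 [15, 15, 12, 13, 15, 13, 22, 56, 69, 67, 73, 102, 120, 118, 116, 116, 117, 116, 114, 113, 115, 116, 118, 118, 119, 124, 92, 25, 12, 12, 12, 14, 15, 14, 14, 12, 16, 12, 19, 70, 92, 89, 90, 89, 90]
```

View pics/c3.png

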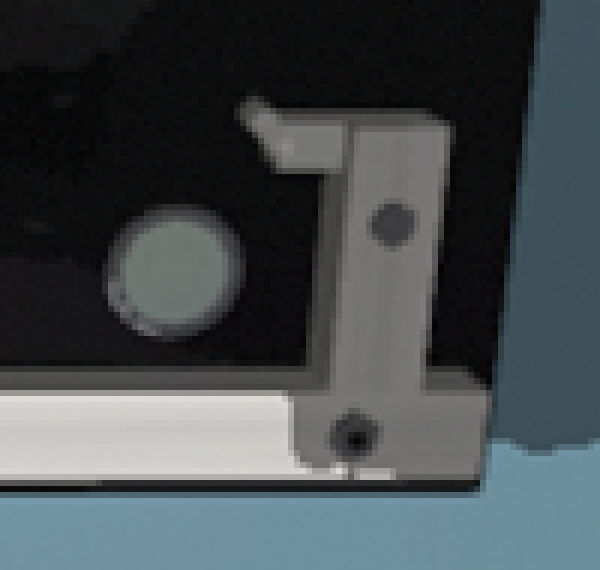

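```bash
python3 - <<'E'
from meas import *
z=np.load('w2.npz');p=z['p'];o=dict(ee_pos=z['e'],tcp_rot=z['r']);E=extr('wrist',o)
th=np.radians(-11.15);R=np.array([[np.cos(th),-np.sin(th)],[np.sin(th),np.cos(th)]])
H=lambda P:np.atleast_2d(P)@R
print('near',H([441.7,-30.3]),'left',H([487.1,-142.8]),'right',H([523.4,152.8]))
print('railfoot',H(ray([[220,240.7],[345,240.7],[400,240.7]],.012,E)*1000),'railtop',H(ray([[345,244.8]],.026,E)*1000))
print('stop foot',H(ray([[431.4,230]],.012,E)*1000),'top',H(ray([[435.6,230]],.026,E)*1000))
print('chip',H([495.86,-60.06]), 'tcp',H(o['ee_pos'][:2]*1000))
E
```

```text
near [[439.22195636  55.68709952]] left [[505.52004998 -45.9100106 ]] right [[483.97225593 251.12995737]]
railfoot [[582.68895315  -9.86993145]
 [583.10265774 125.10344503]
 [583.28456456 184.45153339]] railtop [[583.1284027  124.47830237]]
stop foot [[571.39132364 217.25305648]] top [[567.40277584 217.31835316]]
chip [[498.11458374  36.96220592]] tcp [[549.24004269 108.06452514]]
```

Holder yaw is −11.15°. In holder-aligned coordinates the rail face is at 583.1, the stop at 217.3 and the seat at about (565.1, 192.3). The chip at (498.1, 37.0), turned −17°, is 67 mm and 155 mm short, which agrees with the description. I'll go behind its near long side with the jaw line parallel to it.

>>> {"fn": "servo_tool", "kwargs": {"steps": [{"x":-35,"y":-14,"z":-20,"yaw":-6},{"x":-70,"y":-28,"z":-60,"yaw":-12},{"x":-100,"y":-40,"z":-110,"yaw":-17},{"x":-100,"y":-40,"z":-150,"yaw":-17},{"x":-100,"y":-40,"z":-180,"yaw":-17},{"x":-100,"y":-40,"z":-195,"yaw":-17},{"x":-100,"y":-40,"z":-202,"yaw":-17},{"x":-100,"y":-40,"z":-202,"yaw":-17},{"x":-100,"y":-40,"z":-202,"yaw":-17}], "grip": 20, "grip_force": 40}}

```text
time: 2.82
ee_pos: [0.4603, -0.0396, 0.0517]
tcp_rot: [-180.0, 0.0, 151.7]
wrist_force: [-0.8, 0.9, -0.4]
opening: 0.0199
```

```bash
cat > snap.py <<'E'
import sys
from h import *
n=sys.argv[1];o=get_obs();print(o['time'],o['ee_pos'].round(4),o['tcp_rot'].round(2),o['wrist_force'].round(2),o['opening'])
p,d=camera('wrist');cv2.imwrite(f'pics/{n}.png',p[:,:,::-1]);np.savez(f'{n}.npz',p=p,d=d,e=o['ee_pos'],r=o['tcp_rot'])
E
python3 snap.py w3; python3 - <<'E'
from h import *
z=np.load('w3.npz');d=z['d'];E=extr('wrist',dict(ee_pos=z['e'],tcp_rot=z['r']))
K,R,t=E
v,u=np.mgrid[0:480:1,0:640:1];m=(d>0)&(d<.2)
P=np.c_[u[m],v[m],np.ones(m.sum())]@np.linalg.inv(K).T*d[m][:,None]
T=camera_params('wrist')['hand_eye'];Q=P@T[:3,:3].T+T[:3,3]
# finger tip points in tool frame
s=(abs(Q[:,1])<.06)&(abs(Q[:,0])<.03)&(Q[:,2]>0)
q=Q[s]*1000;print(len(q))
for zz in range(0,44,2):
    a=q[(q[:,2]>=zz)&(q[:,2]<zz+2)]
    if len(a):print(zz,len(a),a.min(0).round(1),a.max(0).round(1))
E
```

```text
2.825 [ 0.4603 -0.0396  0.0517] [-1.7998e+02  5.0000e-02  1.5169e+02] [-0.8   0.86 -0.37] 0.0199212432477967
24815
0 213 [-10.  -24.8   0. ] [11.4 22.4  2. ]
2 174 [ -6.8 -24.5   2. ] [11.6 22.3  4. ]
4 200 [-10.3 -24.7   4. ] [11.4 22.4  6. ]
6 191 [-11.2 -24.6   6. ] [11.6 22.3  8. ]
8 164 [ -7.1 -24.7   8. ] [11.2 22.4 10. ]
10 181 [  0.5 -24.5  10. ] [11.3 22.  12. ]
12 150 [-11.9 -23.1  12. ] [11.8 21.7 14. ]
14 106 [ -9.2 -22.6  14. ] [11.2 20.7 15.9]
16 78 [ -2.9 -17.1  16. ] [11.  15.2 17.9]
18 31 [  1.7 -17.6  18. ] [10.2 15.4 20. ]
20 4 [  7.9 -11.2  20.1] [ 9.1  8.9 20.6]
28 19 [-30.  -13.   29.1] [-22.5   8.7  29.9]
30 532 [-30.  -12.6  30. ] [-22.6  10.9  32. ]
32 128 [-29.9 -12.2  32. ] [-22.3   9.8  34. ]
34 97 [-24.1 -12.2  34. ] [-22.4  10.   36. ]
36 526 [-28.6 -59.3  36. ] [29.7 59.9 38. ]
38 15521 [-30. -60.  38.] [30. 60. 40.]
40 1500 [-29.9 -59.9  40. ] [30.  59.9 42. ]
42 244 [  3.2 -59.8  42. ] [29.9 25.5 44. ]
```

View pics/w3.png

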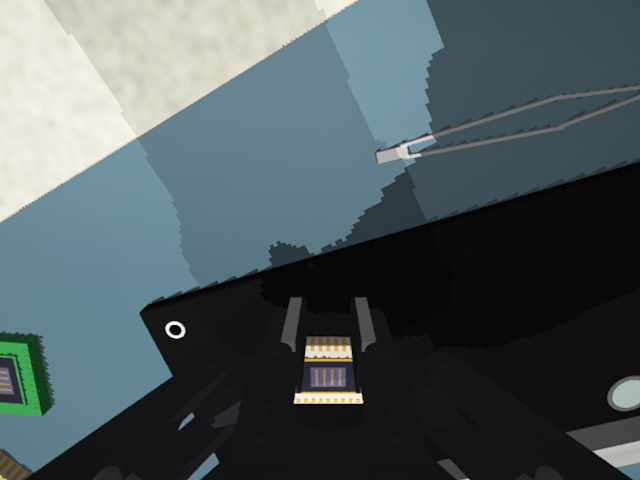

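The view shows the chip between the tapered fingers at (328,370), with the tips about 11.5 mm behind its near side (tip at TCP+20.6 mm, half-width 11 mm). Tweezers are clear at (390,150). I lower to 2.5 mm above the plate and compute the push path.

```bash
cat >> meas.py <<'E'
th=np.radians(-11.15);RH=np.array([[np.cos(th),-np.sin(th)],[np.sin(th),np.cos(th)]])
toH=lambda P:np.atleast_2d(P)@RH
toW=lambda P:np.atleast_2d(P)@RH.T
E
python3 - <<'E'
from meas import *
o=get_obs();t=o['ee_pos'][:2]*1000;print(toH(t))
y0=151.69
for k in np.r_[0,np.linspace(0.1,1,10)]:
    a=17.15*(1-k);C=np.array([498.1+57*k,37-17.6*(k-k*k/2)])
    n=np.radians(180-a);T=C+29*np.array([np.cos(n),np.sin(n)])
    print(round(k,2),(toW(T)[0]-t).round(1),round(168.85-a-y0,1))
E
```

```text
[[459.21784492  50.07118429]]
0.0 [10.1 -6.6] 0.0
0.1 [ 15.  -10.1] 1.7
0.2 [ 19.9 -13.5] 3.4
0.3 [ 24.9 -16.7] 5.2
0.4 [ 29.9 -19.7] 6.9
0.5 [ 35.  -22.5] 8.6
0.6 [ 40.2 -25.2] 10.3
0.7 [ 45.4 -27.8] 12.0
0.8 [ 50.7 -30.1] 13.7
0.9 [ 56.  -32.4] 15.4
1.0 [ 61.4 -34.4] 17.2
```

>>> {"fn": "servo_tool", "kwargs": {"steps": [{"x":0,"y":0,"z":-6,"yaw":0},{"x":0,"y":0,"z":-12,"yaw":0},{"x":0,"y":0,"z":-16,"yaw":0},{"x":0,"y":0,"z":-16,"yaw":0}]}}

```text
time: 3.38
ee_pos: [0.4599, -0.0397, 0.0351]
tcp_rot: [-180.0, 0.0, 151.7]
wrist_force: [0.2, -0.0, -0.5]
opening: 0.02
```

>>> {"fn": "servo_tool", "kwargs": {"steps": [{"x":5,"y":-3,"z":0,"yaw":0},{"x":10,"y":-6.5,"z":0,"yaw":0},{"x":15,"y":-10,"z":0,"yaw":1.7},{"x":20,"y":-13.5,"z":0,"yaw":3.4},{"x":25,"y":-16.7,"z":0,"yaw":5.2},{"x":30,"y":-19.7,"z":0,"yaw":6.9},{"x":35,"y":-22.5,"z":0,"yaw":8.6},{"x":40,"y":-25.2,"z":0,"yaw":10.3},{"x":45.5,"y":-27.8,"z":0,"yaw":12},{"x":50.5,"y":-30,"z":0,"yaw":13.7},{"x":53,"y":-31.2,"z":0,"yaw":14.6}]}}

```text
time: 4.75
ee_pos: [0.5132, -0.071, 0.0351]
tcp_rot: [-180.0, 0.0, 166.4]
wrist_force: [-0.9, -0.2, 0.4]
opening: 0.0198
```

```bash
python3 snap.py w4; python3 - <<'E'
from meas import *
o=get_obs();print(toH(o['ee_pos'][:2]*1000))
p,d=camera('top');np.savez('top4.npz',p=p)
a=cv2.resize(p[210:345,220:420],None,fx=4,fy=4,interpolation=cv2.INTER_CUBIC);cv2.imwrite('pics/t4.png',a[:,:,::-1])
E
```

```text
4.75 [ 0.5132 -0.071   0.0351] [-179.96    0.    166.35] [-0.93 -0.21  0.4 ] 0.019795494559784025
[[517.41832076  29.56114414]]
```

View pics/w4.png

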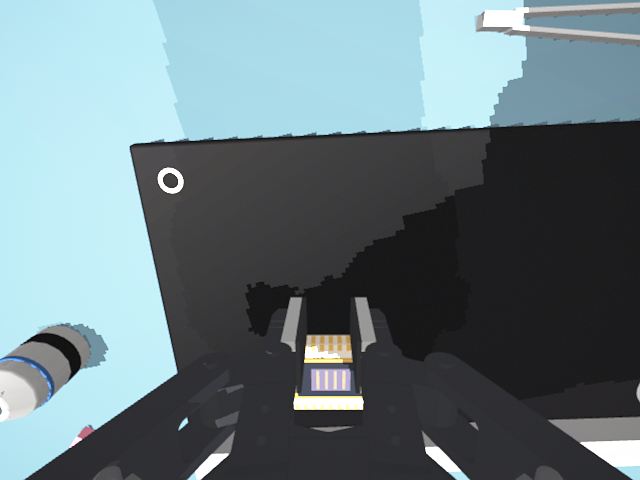

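View pics/t4.png

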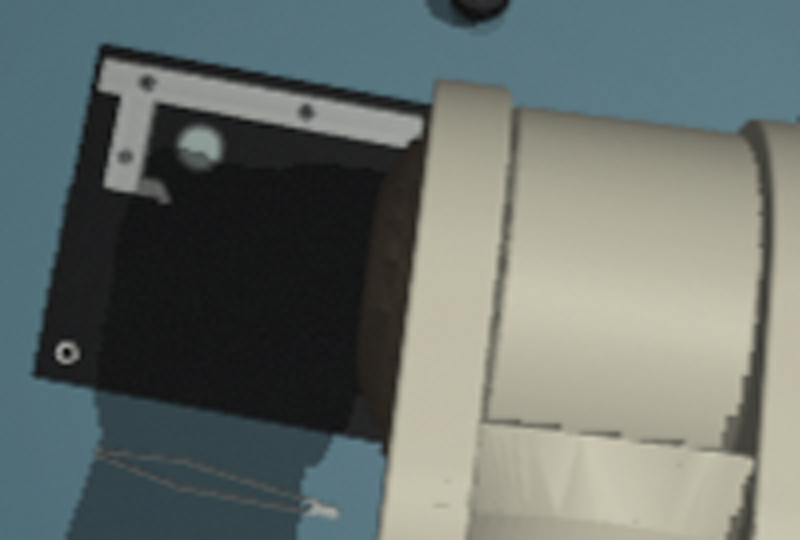

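The wrist view shows the chip square against both fingertips at (328,380). The arm hides it in the top view, and nothing else has moved. Continuing to the rail.

>>> {"fn": "servo_tool", "kwargs": {"steps": [{"x":3.5,"y":-0.8,"z":0,"yaw":0.9},{"x":7,"y":-1.4,"z":0,"yaw":1.8},{"x":10.5,"y":-2,"z":0,"yaw":2.5},{"x":14,"y":-2.7,"z":0,"yaw":2.5},{"x":16.5,"y":-3.2,"z":0,"yaw":2.5},{"x":17.5,"y":-3.4,"z":0,"yaw":2.5},{"x":17.5,"y":-3.4,"z":0,"yaw":2.5}]}}

```text
time: 5.72
ee_pos: [0.5306, -0.0743, 0.035]
tcp_rot: [-180.0, -0.0, 168.8]
wrist_force: [0.5, -0.1, -0.1]
opening: 0.0202
```

>>> {"fn": "servo_tool", "kwargs": {"steps": [{"x":0.5,"y":-0.1,"z":0,"yaw":0},{"x":1,"y":-0.2,"z":0,"yaw":0},{"x":1.5,"y":-0.3,"z":0,"yaw":0}]}}

```text
time: 6.1
ee_pos: [0.5321, -0.0747, 0.0351]
tcp_rot: [-180.0, -0.0, 168.8]
wrist_force: [-1.5, 0.0, 0.2]
opening: 0.0201
```

>>> {"fn": "servo_tool", "kwargs": {"steps": [{"x":0.5,"y":-0.1,"z":0,"yaw":0},{"x":0.8,"y":-0.15,"z":0,"yaw":0},{"x":0.8,"y":-0.15,"z":0,"yaw":0}]}}

```text
time: 6.48
ee_pos: [0.5322, -0.0747, 0.0349]
tcp_rot: [-180.0, -0.1, 168.8]
wrist_force: [-5.3, 0.7, 3.0]
opening: 0.02
```

```bash
python3 snap.py w5
```

```text
6.475 [ 0.5322 -0.0747  0.0349] [-1.7996e+02 -1.0000e-01  1.6880e+02] [-5.33  0.7   2.99] 0.02003434829061512
```

View pics/w5.png

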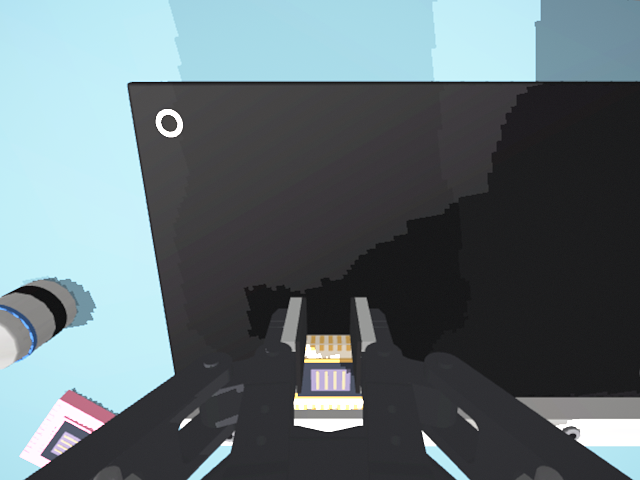

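Contact force is 5.3 N at TCP 536.5 (expected 536.1), so the chip is pressed on the rail; the view shows it between the fingers with the rail right behind it at row ~412. I back off straight, rise and re-measure.

>>> {"fn": "servo_tool", "kwargs": {"steps": [{"x":0,"y":0,"z":0,"yaw":0},{"x":-6,"y":1,"z":0,"yaw":0},{"x":-20,"y":4,"z":0,"yaw":0},{"x":-35,"y":7,"z":20,"yaw":0},{"x":-20,"y":20,"z":70,"yaw":0},{"x":0,"y":30,"z":120,"yaw":0},{"x":20,"y":40,"z":170,"yaw":0},{"x":20,"y":45,"z":180,"yaw":0},{"x":20,"y":45,"z":180,"yaw":0}]}}

```text
time: 7.65
ee_pos: [0.5518, -0.0294, 0.215]
tcp_rot: [-180.0, -0.1, 168.8]
wrist_force: [0.2, -1.2, -0.2]
opening: 0.0199
```

```bash
python3 snap.py w6
```

```text
7.65 [ 0.5518 -0.0294  0.215 ] [-1.7996e+02 -7.0000e-02  1.6883e+02] [ 0.18 -1.16 -0.19] 0.019947444530002592
```

View pics/w6.png

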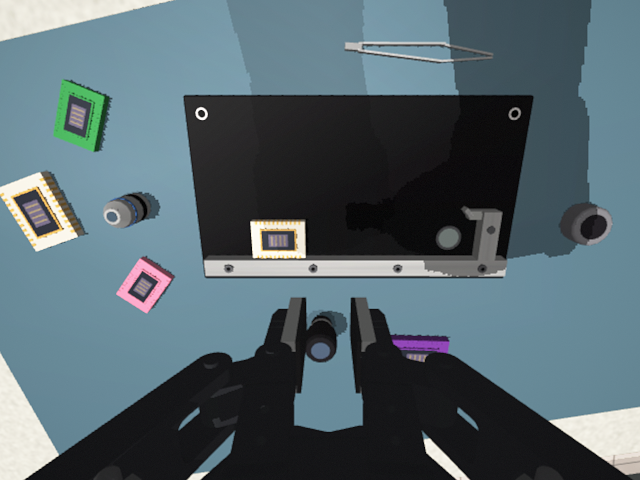

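```bash
python3 - <<'E'
from meas import *
z=np.load('w6.npz');p=z['p'];E=extr('wrist',dict(ee_pos=z['e'],tcp_rot=z['r']))
g=p.astype(int).max(2);print(g[210:275,278].tolist())
# chip edges at z=20: near, left, right
r=range(230,252);
L=[(next(c for c in range(235,270) if g[k,c]>120),k) for k in r];Rr=[(next(c for c in range(325,290,-1) if g[k,c]>120),k) for k in r]
N=[(c,next(k for k in range(205,240) if g[k,c]>120)) for c in range(256,302)]
for n,P in(('L',L),('R',Rr),('N',N)):
    q,v=line(toH(ray(P,.02,E)*1000));print(n,q.round(1),np.degrees(np.arctan2(v[1],v[0])).round(2))
print('tcp',toH(z['e'][:2]*1000))
a=cv2.resize(p[205:285,235:325],None,fx=8,fy=7,interpolation=cv2.INTER_NEAREST);cv2.imwrite('pics/c6.png',a[:,:,::-1])
E
```

```text
[27, 26, 27, 28, 25, 25, 26, 26, 23, 67, 110, 169, 233, 243, 241, 242, 244, 245, 232, 218, 221, 82, 64, 63, 100, 139, 137, 136, 135, 135, 135, 135, 134, 135, 135, 134, 117, 72, 61, 65, 194, 248, 247, 253, 252, 251, 253, 231, 80, 79, 159, 217, 213, 211, 211, 213, 212, 209, 206, 208, 211, 209, 205, 206, 212]
L [563.7   4.5] -0.47
R [567.   54.9] -0.02
N [547.2  30.9] -89.98
tcp [[547.04814192  77.82717776]]
```

View pics/c6.png

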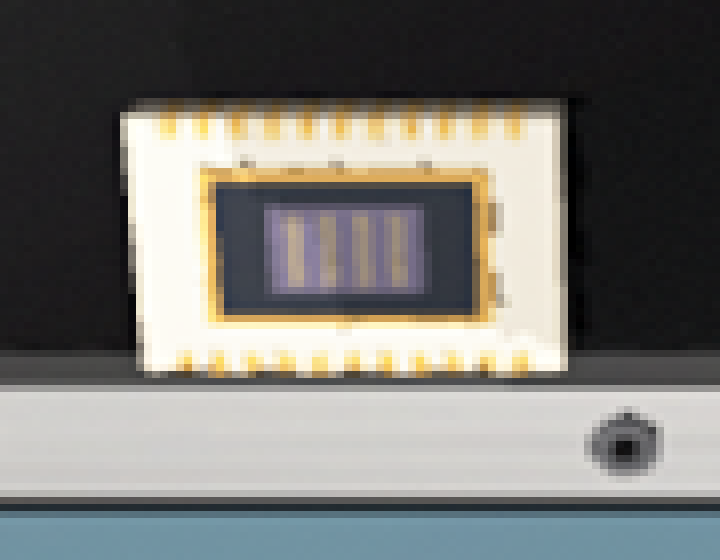

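The chip lies flush on the rail: near side 547.2 (expected 547.1), angle within 0.1°, centre about (565.1, 29.8), far short of the pocket. For the slide I turn 90°, jaws nearly shut across the rail, and go behind the chip's end.

>>> {"fn": "servo_tool", "kwargs": {"steps": [{"x":0,"y":-12,"z":-5,"yaw":-10},{"x":-1,"y":-24,"z":-10,"yaw":-20},{"x":-1,"y":-36,"z":-20,"yaw":-30},{"x":-2,"y":-48,"z":-30,"yaw":-40},{"x":-2,"y":-60,"z":-40,"yaw":-50},{"x":-3,"y":-72,"z":-55,"yaw":-60},{"x":-3,"y":-84,"z":-70,"yaw":-70},{"x":-4,"y":-97,"z":-85,"yaw":-80},{"x":-4,"y":-97,"z":-100,"yaw":-90},{"x":-4,"y":-97,"z":-130,"yaw":-90},{"x":-4,"y":-97,"z":-150,"yaw":-90},{"x":-4,"y":-97,"z":-150,"yaw":-90}], "grip": 8}}

```text
time: 9.2
ee_pos: [0.5448, -0.1264, 0.0609]
tcp_rot: [-179.6, -0.2, 78.8]
wrist_force: [0.9, -0.3, 0.4]
opening: 0.0079
```

```bash
python3 snap.py w7; python3 - <<'E'
from meas import *
z=np.load('w7.npz');print(toH(z['e'][:2]*1000))
d=z['d'];K,R,t=extr('wrist',dict(ee_pos=z['e'],tcp_rot=z['r']))
v,u=np.mgrid[0:480,0:640];m=(d>0)&(d<.2)
P=np.c_[u[m],v[m],np.ones(m.sum())]@np.linalg.inv(K).T*d[m][:,None]
T=camera_params('wrist')['hand_eye'];Q=(P@T[:3,:3].T+T[:3,3])*1000
q=Q[(abs(Q[:,1])<40)&(abs(Q[:,0])<20)]
for zz in range(-4,30,3):
    a=q[(q[:,2]>=zz)&(q[:,2]<zz+3)]
    if len(a):print(zz,len(a),a.min(0).round(1),a.max(0).round(1))
E
```

```text
9.2 [ 0.5448 -0.1264  0.0609] [-1.7963e+02 -1.7000e-01  7.8790e+01] [ 0.94 -0.34  0.41] 0.007948177258161436
[[559.01200902 -18.67837519]]
-4 292 [  4.8 -18.   -4. ] [10.8 17.4 -1. ]
-1 265 [  4.9 -17.6  -1. ] [10.6 17.   2. ]
2 256 [-11.7 -17.8   2. ] [10.7 17.3  5. ]
5 293 [-12.4 -17.8   5. ] [10.6 17.3  8. ]
8 255 [ -1.7 -17.8   8. ] [10.9 17.2 11. ]
11 204 [  5.1 -17.2  11. ] [10.8 16.5 14. ]
14 122 [  5.2 -16.5  14.1] [10.6 15.1 17. ]
17 20 [  9.2 -10.6  17. ] [10.   9.5 18.2]
29 88 [-2.5 24.7 30.5] [ 9.7 36.2 32. ]
```

View pics/w7.png

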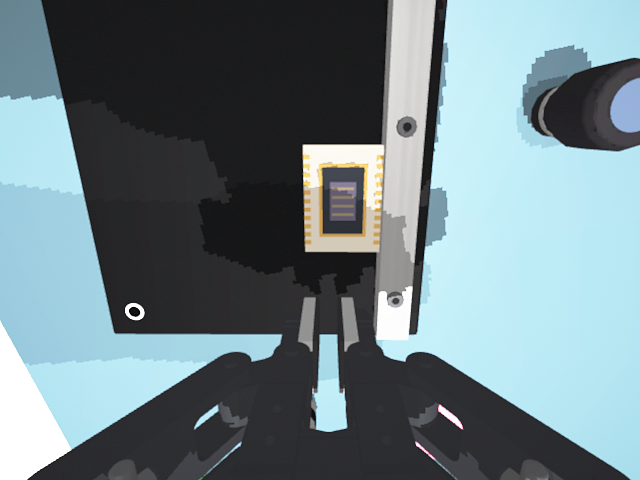

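The view shows the chip on the rail at (343,198), the closed fingers behind it, and the rail to the right. Lowering, with a 3 mm correction toward the rail.

>>> {"fn": "servo_tool", "kwargs": {"steps": [{"x":3,"y":0,"z":-8,"yaw":0},{"x":3,"y":0,"z":-16,"yaw":0},{"x":3,"y":0,"z":-22,"yaw":0},{"x":3,"y":0,"z":-25,"yaw":0},{"x":3,"y":0,"z":-25,"yaw":0}]}}

```text
time: 9.88
ee_pos: [0.5487, -0.1266, 0.0374]
tcp_rot: [-179.8, -0.2, 78.8]
wrist_force: [-0.3, -0.6, -0.2]
opening: 0.0078
```

```bash
python3 - <<'E'
from meas import *
o=get_obs();t=o['ee_pos'];h=toH(t[:2]*1000);print(o['time'],t,h,o['wrist_force'].round(1),o['tcp_rot'])
for y in (-8,40,90,130,150,156.3): print(y,(toW([562+ (y+8)/164.,y])-t[:2]*1000).round(1))
E
```

```text
9.875 [ 0.54874808 -0.12656747  0.03735961] [[562.8654578  -18.06248299]] [-0.3 -0.6 -0.2] [-1.79756558e+02 -1.64140384e-01  7.87957538e+01]
-8 [[ 1.1 10. ]]
40 [[10.7 57.1]]
90 [[ 20.6 106.1]]
130 [[ 28.6 145.3]]
150 [[ 32.6 164.9]]
156.3 [[ 33.9 171. ]]
```

>>> {"fn": "servo_tool", "kwargs": {"steps": [{"x":1,"y":4,"z":-2,"yaw":0},{"x":2,"y":8,"z":-2,"yaw":0},{"x":2.6,"y":12,"z":-2,"yaw":0},{"x":3.4,"y":16,"z":-2,"yaw":0},{"x":4.2,"y":20,"z":-2,"yaw":0},{"x":5.2,"y":25,"z":-2,"yaw":0},{"x":6.2,"y":30,"z":-2,"yaw":0},{"x":7.2,"y":35,"z":-2,"yaw":0},{"x":8.2,"y":40,"z":-2,"yaw":0},{"x":9.2,"y":45,"z":-2,"yaw":0},{"x":10.2,"y":50,"z":-2,"yaw":0},{"x":10.2,"y":50,"z":-2,"yaw":0}]}}

```text
time: 11.38
ee_pos: [0.559, -0.0761, 0.0353]
tcp_rot: [-179.8, -0.2, 78.8]
wrist_force: [0.5, -0.4, -0.5]
opening: 0.008
```

```bash
python3 snap.py w8; python3 - <<'E'
from meas import *
print(toH(np.load('w8.npz')['e'][:2]*1000))
E
```

```text
11.375 [ 0.559  -0.0761  0.0353] [-1.7975e+02 -1.7000e-01  7.8830e+01] [ 0.53 -0.43 -0.55] 0.008015865671178622
[[563.17804097  33.390335  ]]
```

View pics/w8.png

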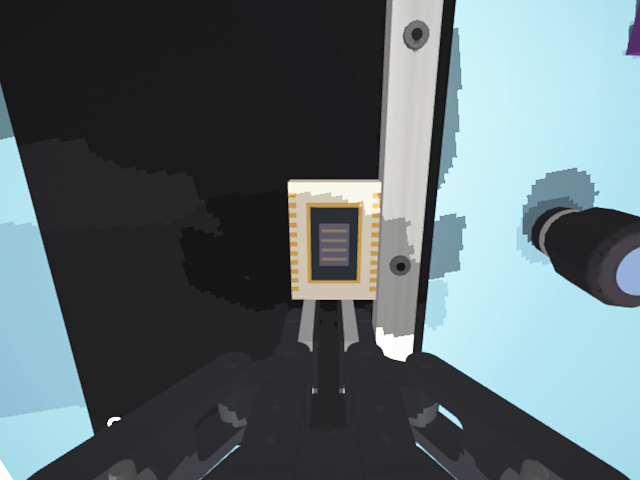

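The chip is square on the pusher and against the rail (right edge at col 380), and the eyepiece is well clear at (590,250). Continuing.

>>> {"fn": "servo_tool", "kwargs": {"steps": [{"x":1,"y":5,"z":0,"yaw":0},{"x":2,"y":10,"z":0,"yaw":0},{"x":3,"y":15,"z":0,"yaw":0},{"x":4,"y":20,"z":0,"yaw":0},{"x":5,"y":25,"z":0,"yaw":0},{"x":6,"y":30,"z":0,"yaw":0},{"x":7.1,"y":35,"z":0,"yaw":0},{"x":8.1,"y":40,"z":0,"yaw":0},{"x":9.1,"y":45,"z":0,"yaw":0},{"x":10.1,"y":50,"z":0,"yaw":0},{"x":11.1,"y":55,"z":0,"yaw":0},{"x":12.2,"y":60,"z":0,"yaw":0}]}}

```text
time: 12.92
ee_pos: [0.5712, -0.016, 0.0353]
tcp_rot: [-179.8, -0.2, 78.8]
wrist_force: [0.8, -1.6, 0.1]
opening: 0.008
```

```bash
python3 snap.py w9; python3 - <<'E'
from meas import *
print(toH(np.load('w9.npz')['e'][:2]*1000))
E
```

```text
12.925 [ 0.5712 -0.016   0.0353] [-1.7975e+02 -1.7000e-01  7.8820e+01] [ 0.79 -1.61  0.05] 0.007965977721425573
[[563.54819033  94.73224304]]
```

View pics/w9.png

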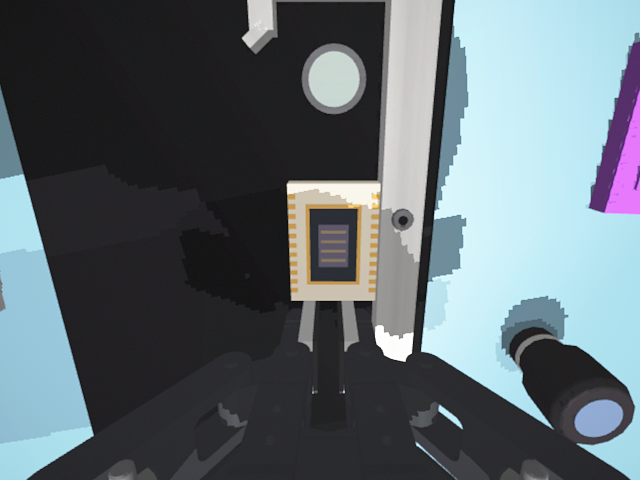

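The chip still runs true on the rail (edge at col 379), and its leading end is aligned with the pocket mouth between lip (260,25) and rail (385). Continuing 50 mm, then slowly to contact.

>>> {"fn": "servo_tool", "kwargs": {"steps": [{"x":1,"y":5,"z":0,"yaw":0},{"x":2,"y":10,"z":0,"yaw":0},{"x":3,"y":15,"z":0,"yaw":0},{"x":4,"y":20,"z":0,"yaw":0},{"x":5,"y":25,"z":0,"yaw":0},{"x":6.1,"y":30,"z":0,"yaw":0},{"x":7.1,"y":35,"z":0,"yaw":0},{"x":8.1,"y":40,"z":0,"yaw":0},{"x":9.1,"y":45,"z":0,"yaw":0},{"x":10.1,"y":50,"z":0,"yaw":0},{"x":10.5,"y":52,"z":0,"yaw":0},{"x":10.9,"y":54,"z":0,"yaw":0}]}}

```text
time: 14.48
ee_pos: [0.5823, 0.0385, 0.0353]
tcp_rot: [-179.8, -0.2, 78.8]
wrist_force: [-0.6, -0.3, 0.3]
opening: 0.0078
```

>>> {"fn": "servo_tool", "kwargs": {"steps": [{"x":0.3,"y":1,"z":0,"yaw":0},{"x":0.5,"y":2,"z":0,"yaw":0},{"x":0.7,"y":3,"z":0,"yaw":0},{"x":0.9,"y":4,"z":0,"yaw":0},{"x":1,"y":5,"z":0,"yaw":0}]}}

```text
time: 15.1
ee_pos: [0.5833, 0.0436, 0.0353]
tcp_rot: [-179.8, -0.2, 78.8]
wrist_force: [0.4, -0.0, -0.6]
opening: 0.0079
```

>>> {"fn": "servo_tool", "kwargs": {"steps": [{"x":0.1,"y":0.5,"z":0,"yaw":0},{"x":0.2,"y":1,"z":0,"yaw":0},{"x":0.3,"y":1.5,"z":0,"yaw":0}]}}

```text
time: 15.48
ee_pos: [0.5836, 0.0451, 0.0353]
tcp_rot: [-179.8, -0.2, 78.8]
wrist_force: [0.3, 0.2, -0.2]
opening: 0.0084
```

```bash
python3 snap.py w10; python3 - <<'E'
from meas import *
print(toH(np.load('w10.npz')['e'][:2]*1000))
E
```

```text
15.475 [0.5836 0.0451 0.0353] [-179.76   -0.18   78.83] [ 0.29  0.17 -0.16] 0.00836338660615925
[[563.84809092 157.08703999]]
```

View pics/w10.png

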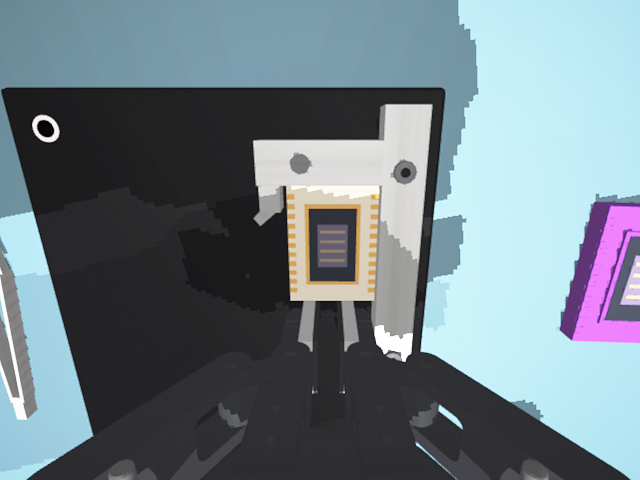

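The chip is in the pocket at (333,245), with its leading end right at the end stop (row ~187). There is no stop force yet, so I keep creeping until contact.

>>> {"fn": "servo_tool", "kwargs": {"steps": [{"x":0.1,"y":0.5,"z":0,"yaw":0},{"x":0.2,"y":1,"z":0,"yaw":0},{"x":0.2,"y":1,"z":0,"yaw":0}]}}

```text
time: 15.9
ee_pos: [0.5837, 0.0453, 0.0354]
tcp_rot: [-179.8, -0.1, 78.8]
wrist_force: [-1.9, -5.6, 0.3]
opening: 0.008
```

>>> {"fn": "servo_tool", "kwargs": {"steps": [{"x":0.1,"y":0.5,"z":0,"yaw":0},{"x":0.2,"y":1,"z":0,"yaw":0},{"x":0.2,"y":1,"z":0,"yaw":0}]}}

```text
time: 16.27
ee_pos: [0.5836, 0.0454, 0.0353]
tcp_rot: [-179.8, 0.0, 78.8]
wrist_force: [-2.0, -7.7, 2.4]
opening: 0.0081
```

Firm stop: 8 N with no further motion, TCP at y 157.3 (expected 156.3 ± 1). I back straight off along the rail, rise and look.

>>> {"fn": "servo_tool", "kwargs": {"steps": [{"x":0,"y":-1,"z":0,"yaw":0},{"x":-0.6,"y":-3,"z":0,"yaw":0},{"x":-3,"y":-15,"z":0,"yaw":0},{"x":-6,"y":-30,"z":0,"yaw":0},{"x":-12,"y":-60,"z":30,"yaw":0},{"x":-20,"y":-60,"z":80,"yaw":0},{"x":-20,"y":-60,"z":130,"yaw":0},{"x":-20,"y":-60,"z":150,"yaw":0},{"x":-20,"y":-60,"z":150,"yaw":0},{"x":-20,"y":-60,"z":150,"yaw":0}]}}

```text
time: 17.52
ee_pos: [0.5632, -0.015, 0.1839]
tcp_rot: [-179.7, 0.0, 78.7]
wrist_force: [-0.4, 0.0, -0.5]
opening: 0.0076
```

```bash
python3 snap.py w11; python3 - <<'E'
from meas import *
p,d=camera('scene');a=cv2.resize(p[170:370,100:500],None,fx=2,fy=2);cv2.imwrite('pics/s11.png',a[:,:,::-1])
E
```

```text
17.525 [ 0.5632 -0.015   0.1839] [-1.7966e+02  4.0000e-02  7.8740e+01] [-0.43  0.02 -0.54] 0.007640749011361425
```

View pics/w11.png

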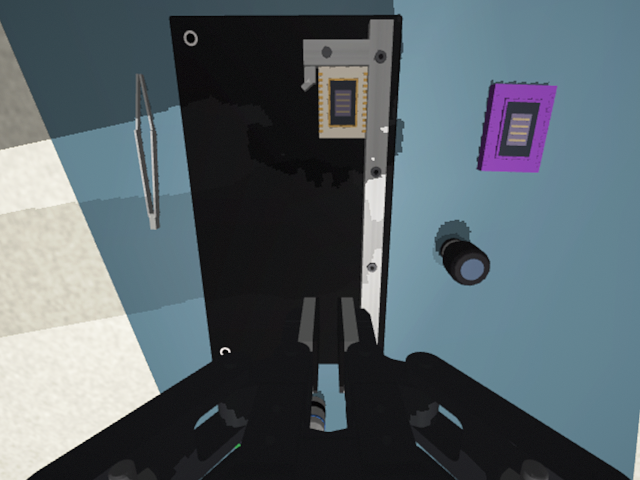

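View pics/s11.png

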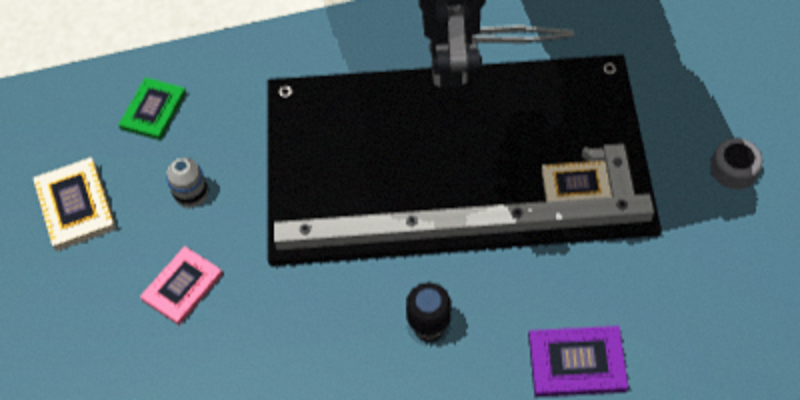

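Chip in the pocket at (343,101) in the wrist view; all other items look in place. A numeric and enlarged check of the seating follows.

```bash
python3 - <<'E'
from meas import *
z=np.load('w11.npz');p=z['p'];E=extr('wrist',dict(ee_pos=z['e'],tcp_rot=z['r']))
g=p.astype(int).max(2)
N=[(next(c for c in range(308,340) if g[k,c]>90),k) for k in range(95,134)]
B=[(c,next(k for k in range(150,120,-1) if g[k,c]>90)) for c in range(324,360)]
for n,P in(('near x (547.1)',N),('end y (167.3)',B)):
    q,v=line(toH(ray(P,.02,E)*1000));print(n,q.round(1),np.degrees(np.arctan2(v[1],v[0])).round(2))
# same-view holder references
g2=g
L=[(next(c for c in range(150,230) if g[k,c]<50),k) for k in range(130,330,5)]
q,v=line(toH(ray(L,.012,E)*1000));print('plate near edge (439.2)',q.round(1),np.degrees(np.arctan2(v[1],v[0])))
T=[(c,next(k for k in range(5,40) if g[k,c]<50)) for c in range(215,295,5)]
q,v=line(toH(ray(T,.012,E)*1000));print('plate +y edge (252.3)',q.round(1))
a=cv2.resize(p[25:150,290:400],None,fx=5,fy=4.6,interpolation=cv2.INTER_NEAREST);cv2.imwrite('pics/c11.png',a[:,:,::-1])
E
```

```text
near x (547.1) [547.7 182.5] 89.45
end y (167.3) [562.7 167.7] -0.08
plate near edge (439.2) [440.  103.1] -89.999794
plate +y edge (252.3) [498.2 251.2]
```

View pics/c11.png

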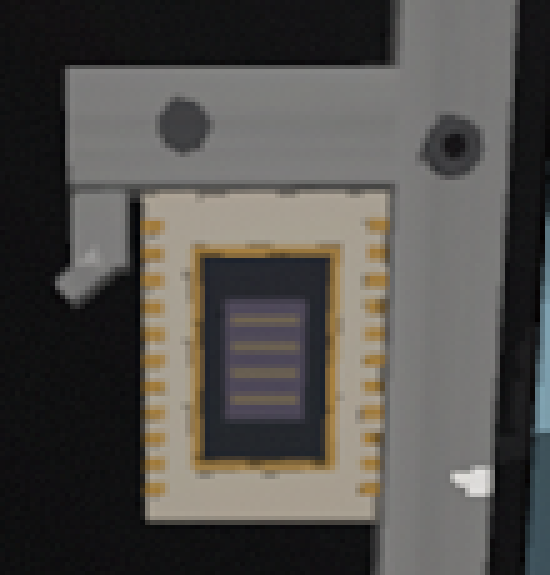

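The chip touches the stop and the rail: near side 547.7 (547.1 expected, and this view's plate edge also reads +0.8), end 167.7 (167.3 expected), angle within 0.6°. I'm handing in.

```bash
python3 -c "
from workcell import *
o=get_obs();print(o['time'],o['wrist_force']);print(job_done())"
```

```text
17.625 [-0.55288151  0.44873728 -0.33116399]
the job is handed in; nothing more can be done
None
```

The chip is in the corner pocket against both the rail and the end stop, and the gripper is clear. I handed the job in at 17.6 s of the 54 s allowed; no verdict was reported.

**What I did:**
- I pushed the smaller ivory chip on its long side with two fingertips, turning it about 17°, until it met the rail with 5 N.
- I then turned the tool 90° and pushed the chip's end with nearly closed fingers, about 162 mm along the rail, until it stopped against the end stop at 8 N.
- I backed straight off along the rail and rose clear.

**Last checks:**

| Check | Measured | Expected |
|---|---|---|
| Against the rail before the slide: long side | 547.2 mm | 547.1 mm |
| Against the rail before the slide: angle to the rail | about 0.1° | 0° |
| Before the slide: distance short of the seat | about 162 mm | more than 80 mm |
| In the pocket: long side | 547.7 mm | 547.1 mm |
| In the pocket: end face | 167.7 mm | 167.3 mm |
| In the pocket: angle to the rail | up to 0.6° | 0° |

- **Small disagreements:** the final view also read the plate edges up to about 1 mm off, so the pocket figures agree within calibration. The fingers stopped about 1 mm further along the rail than predicted.
- **Other items:** the eyepiece, objective, dust cap and tweezers looked unmoved in the final pictures; I checked this by eye only.
- **Refused call:** my first move call was refused for missing keys, and the arm did not move.

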